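# Stand the accumulator between compressor and receiver

## Task

Take the black suction accumulator that lies in the orange cradle and stand it upright on the metal base plate, copper stubs on top, exactly in the middle of the gap between the black compressor and the green receiver and on the line through their centres. Turn it so that its two stubs lie along that same line, one towards the compressor and one towards the receiver. Set it down gently, without dropping it or knocking it against the compressor or receiver, and do not disturb the bottle, the wrench or the gauge manifold.

Things in the scene. Friction and masses are not known exactly. Their poses are not given: they have to be found in the camera images.
- accumulator_center (a point): Centre of the loose black suction accumulator: steel cylinder 56 mm in diameter, 140 mm tall, 0.3 to 0.5 kg, heavier at its bottom, paper band on its lower half, two copper stubs on its top face. z runs along it from bottom (-70 mm) to top (+70 mm); the stubs are offset along +y and -y. It starts lying with its axis level, 40 mm above the bench, both stubs at the same height.
- accumulator_top (a point): Centre of the accumulator's top face (same axes as accumulator_center), between the two copper stubs, each 13 mm in diameter and 18 mm long, 14 mm either side of the axis along y.
- cradle: Fixed cradle of four orange sloping pads holding the accumulator lying down. Origin on the bench; +x points level to the accumulator's top (stub) end. Pads reach from x = -60 to +10 mm, y = -38 to +38 mm, 33 mm high. The accumulator's centre starts 40 mm above the origin, so its stub half overhangs freely and can be gripped there.
- skid: Fixed aluminium base plate, 200 mm (x) by 385 mm (y, from -165 to +220 mm), top face 10 mm above the bench. Origin: on the bench, under the exact middle of the 150 mm gap between compressor and receiver; y runs along the line through their centres, towards the compressor; z up.
- compressor_mid (a point): Point on the upright axis of the black dome-topped compressor (130 mm in diameter, top 150 mm above the bench, thin copper pipe to 187 mm), 80 mm above the bench; it is fixed on the base plate at skid y = +140 mm.
- receiver_mid (a point): Point on the upright axis of the green cylindrical receiver (76 mm in diameter, top 150 mm above the bench plus a small brass valve to 166 mm), 80 mm above the bench; it is fixed on the base plate at skid y = -113 mm.
- bottle: Loose white bottle standing on the bench, 52 mm in diameter, 130 mm tall; origin under its middle. Leave it alone.
- wrench: Loose steel wrench, 170 mm long, lying on the bench along its x axis; origin under its middle. Leave it alone.
- manifold: Loose blue gauge manifold lying on the bench, a block 45 by 150 by 36 mm with two round gauges on its +x side (to x = +77 mm); origin under the middle of the block. Leave it alone.
There are look-alikes about, which are no part of the job. Leave any blue or yellow look-alike of the part that bears accumulator_center alone.

How it is judged:
By the outcome, as a careful person would: the job done as asked, in the order asked, and still so for the second after the job is handed in, with the robot touching nothing.
It also fails if it takes over 45 s, if anything falls off the work surface, if the arm or the gripper's body presses on something with over 40 N, if the wrist force passes 120 N, or if a joint passes its speed limit or range.

## Robot

A 6-joint arm with a two-finger parallel gripper is mounted at the origin on the work surface. World frame = base frame: x ahead of the robot, y to its left, z up, the work surface at z = 0. Lengths are in mm, angles in degrees, forces in N, time in s.
With the tool pointing down it reaches from about 350 to 850 mm from the base axis. Payload 8.1 kg.
Tool frame: the origin (TCP) lies midway between the tips of the shut fingers; the grasp point (between the pads) lies 19 mm behind it (r.grasp_offset is the distance from the TCP to the grasp point, in mm); z points along the fingers, x is the direction in which the jaws open and shut, and the axes are right-handed (so a half turn about z gives the same grasp; the last joint's range is limited). The gripper opens to 85 mm and grips with 20 to 120 N. Pads are 22 mm wide; open, the fingers measure 114 mm over their backs; the gripper's body (76 mm by 85 mm) begins 54 mm behind the grasp point. The pads swing forward as they close: fully open they stand 13 mm farther back than shut.
Start: joints at [-70.325, 7.471, 85.268, -0, 87.261, -4.893], TCP at [249.488, -545.675, 231.292] pointing down, gripper open.
Joint ranges: [-169.43, 169.43], [-51.17, 129.36], [1.28, 143.12], [-76.62, 256.62], [0, 156.53], [-152.29, 152.29]. Speed limits (degrees/s): [136.94, 136.94, 159.86, 180, 180, 180].

## Interface

Orientations are given as [roll, pitch, yaw] about the fixed x, y, z axes, in that order (R = Rz(yaw) Ry(pitch) Rx(roll)).
In Python, from bench import r, optics, hand_in gives the robot as it stands.
- The arm moves only by the shell command python3 -m pendant 'ROWS' [FORCE]. ROWS is JSON, a list of rows, each a list of 5 numbers: the opening, from 0 (shut) to 1 (fully open), then the shift along the tool's x, y, z in mm, then the turn about the tool's z in degrees. A call has 1 to 10 rows; each row shifts and turns the commanded pose from where the row before left it, along the tool's axes as they then stand; what a row does not reach is not made up. A row lasts 1/10 s, in which the tool goes at most 50 mm and 8.59 degrees, less where a joint would pass 70% of its speed; a pose out of reach is approached as far as the arm can. A call with a gripper value outside its range is refused whole. The fingers move at their own pace and stop on an object; FORCE is the grip in N (left out, the last holds). Time passes only in rows, so rows that do not move let the fingers close. It gives the time, the measured TCP pose, the force and the opening at its end, in the units of the state.
- r.sense(): the state, without advancing time (a new reading comes with each control period).
- optics.snapshot(name): name is "scene" or "top"; returns (picture, depth): 420x560x3 uint8, blue, green, red; 420x560 float32, mm along the optical axis (not along the pixel's ray), 0 where there is no reading.
- optics.camera_params(name): a dict with "camera_matrix" (3x3 intrinsics, pixels), "k1" (the pictures are not rectified: a ray, as slopes to the right and down, at radius r is drawn at 1 + k1 r^2 times it, then the intrinsics apply), "eye" and "orientation" of the camera in the world. Camera axes: x right, y down, z forward; pixel columns grow to the right and rows downward; lengths in mm; the calibration is good to about 2 mm. A picture is of the moment at which its call begins. camera_params takes no time and is no camera call.
- hand_in(): hands the job in, once; it reports no verdict.
Trained networks look in the newest picture that a camera, given by its name, has taken for a name from the list of things; names that differ only in an ending like _2 or _b are one class to them, and where a whole thing is asked for, a point or a joint stands for the part that bears it (a point fixed in the world has none). Each returns a list of dicts, best first, with "score" (0 to 1); they miss things now and then, are a little off and sometimes report something else, mostly with a low value. They report only what shows in the picture. A call takes as long as a camera call. They do not tell look-alikes from the thing itself.
- optics.search_frame(camera, query): "at" ([x, y, z] in mm, in world coordinates, good to about 4 mm: the middle of the surface that is visible of it).
The state is a dict: "time": time; "joint_pos": joint angles; "qd": joint speeds; "joint_efforts": joint torques, N m; "tool_pos": TCP position; "tcp_rot": TCP orientation; "ft_force": force on the tool from outside, world axes, zero at the start; "wrist_torque": the same for the moment, N m; "finger_gap": finger opening in mm.
Only numpy, scipy, OpenCV 4.12 (cv2) and the standard library are available. Lean on these libraries where they do the work, as an engineer would, in place of code of your own. Each camera call takes 0.05 s, during which the arm holds its last target. There are 200 camera calls.

## Working session

There is one attempt and no reset: what is moved stays moved. The work goes in short steps, Python scripts to look and compute and a shell command to move; the robot and the scene stay as the last step left them, time stands still between calls to the robot, and variables do not carry over. Pictures are saved under pics/ and viewed, about 8 in all and at most 12, crops included, and the job is handed in when it is done.

```bash
ls; mkdir -p pics; python3 - <<'E'
from bench import r,optics
import cv2,numpy as np
print(r.sense())
ims=[]
for n in ("scene","top"):
    p,d=optics.snapshot(n); np.savez(f"{n}0.npz",p=p,d=d); cv2.imwrite(f"pics/{n}0.png",p)
    c=optics.camera_params(n); print(n,c)
    for q in ("accumulator_center","accumulator_top","cradle","skid","compressor_mid","receiver_mid"):
        print(q,[(np.round(a["at"]).tolist(),round(a["score"],2)) for a in optics.search_frame(n,q)][:4])
E
```

```text
pics
{'time': 0.0, 'joint_pos': array([-7.03249209e+01,  7.51553629e+00,  8.53291296e+01, -6.32729689e-04,
        8.72604377e+01, -4.89356910e+00]), 'qd': array([ 0.01634056,  0.09715455,  0.03486437, -0.06317234, -0.11283095,
       -0.07803588]), 'joint_efforts': array([-3.48107806e-04, -5.69407475e+01, -5.00550413e+01,  1.12700735e-05,
        1.52208062e-02,  6.27197323e-06]), 'tool_pos': array([ 249.29869314, -545.16100001,  230.24139024]), 'tcp_rot': array([-1.79991664e+02,  1.04774359e-01, -6.54313134e+01]), 'ft_force': array([-0.35804131, -0.14921309, -0.41979951]), 'wrist_torque': array([ 0.01998778,  0.00749668, -0.04271966]), 'finger_gap': 85.37836885240026}
scene {'camera_matrix': array([[528.25118373,   0.        , 277.90251342],
       [  0.        , 528.25118373, 209.75673441],
       [  0.        ,   0.        ,   1.        ]]), 'k1': 0.038422644869935955, 'eye': array([1285.46532969,  922.72569579, 1071.79685535]), 'orientation': array([-129.46758796,    1.06975763,  141.30594654])}
accumulator_center [([323.0, 377.0, 53.0], 0.76), ([515.0, 468.0, 48.0], 0.73), ([50
[... 430 characters left out ...]
      [  0.        , 464.06039079, 198.16846832],
       [  0.        ,   0.        ,   1.        ]]), 'k1': 0.042670326280262585, 'eye': array([ 446.65618461,   -3.44183235, 1237.66813602]), 'orientation': array([-174.48037803,    0.52394534,  -89.67606496])}
accumulator_center [([322.0, 146.0, 53.0], 0.87), ([505.0, 451.0, 55.0], 0.82), ([295.0, 358.0, 55.0], 0.68), ([482.0, 252.0, 65.0], 0.57)]
accumulator_top [([481.0, 254.0, 64.0], 0.98), ([319.0, 151.0, 50.0], 0.97), ([497.0, 450.0, 51.0], 0.93), ([292.0, 364.0, 58.0], 0.71)]
cradle [([456.0, 231.0, 3.0], 0.78)]
skid [([544.0, -146.0, 7.0], 0.59)]
compressor_mid [([544.0, -145.0, 6.0], 0.87)]
receiver_mid [([540.0, -150.0, 4.0], 0.77)]
```

View pics/scene0.png

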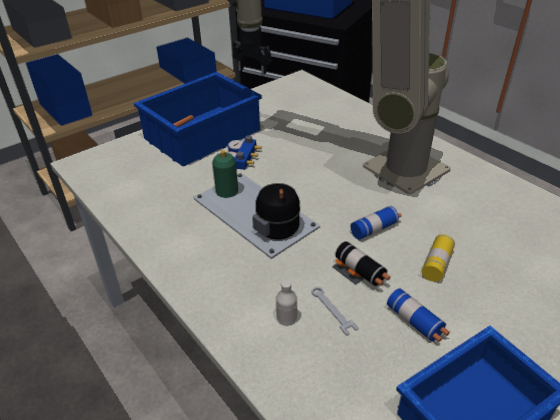

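View pics/top0.png

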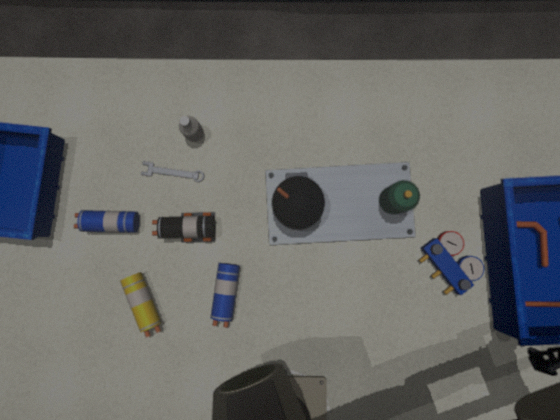

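The top view shows the black accumulator in the cradle at about (183,228), stubs to the left (+y). The compressor is at (298,203) and the receiver at (400,196). Next I'll measure from the depth clouds.

```bash
cat > h.py <<'E'
import numpy as np,cv2
from bench import r,optics
from scipy.spatial.transform import Rotation as Rt
from scipy.optimize import least_squares
def cloud(n,p,d):
    c=optics.camera_params(n);h,w=d.shape
    uv=np.stack(np.meshgrid(np.arange(w),np.arange(h)),-1).reshape(-1,1,2).astype(np.float64)
    s=cv2.undistortPoints(uv,c["camera_matrix"],np.array([c["k1"],0,0,0.])).reshape(-1,2)
    P=np.c_[s,np.ones(len(s))]*d.reshape(-1,1)
    W=Rt.from_euler("xyz",c["orientation"],degrees=True).apply(P)+c["eye"]
    W[d.reshape(-1)==0]=np.nan
    return W.reshape(h,w,3)
def circ(P,rad,x0):   # vertical cylinder of known radius
    return least_squares(lambda q:np.hypot(P[:,0]-q[0],P[:,1]-q[1])-rad,x0,loss="soft_l1",f_scale=2).x
def axisfit(P,rad,x0): # level cylinder: q=x at y0, slope dx/dy, z
    y0=P[:,1].mean()
    f=lambda q:np.hypot((P[:,0]-q[0]-q[1]*(P[:,1]-y0))/np.hypot(1,q[1]),P[:,2]-q[2])-rad
    return least_squares(f,x0,loss="soft_l1",f_scale=2).x,y0
E
python3 - <<'E'
from h import *
for n in("scene","top"):
    a=np.load(n+"0.npz");W=cloud(n,a["p"],a["d"]).reshape(-1,3);C=a["p"].reshape(-1,3).astype(int)
    ok=np.isfinite(W[:,0]);W=W[ok];C=C[ok]
    b=(np.abs(W[:,0]-490)<120)&(np.abs(W[:,1])<300)&(W[:,2]<5)
    print(n,"bench z",np.median(W[b,2]))
    orange=(C[:,2]-C[:,0]>40)
    m=(abs(W[:,0]-490)<60)&(W[:,1]>150)&(W[:,1]<345)&(W[:,2]>38)&~orange
    P=W[m];q,y0=axisfit(P,28,[490,0,40]);print("acc",m.sum(),q,y0,np.percentile(P[:,1],[0,2,98,100]))
    m=(abs(W[:,0]-490)<60)&(W[:,1]>150)&(W[:,1]<345)&(W[:,2]>10)
    for s in (orange,): 
        Q=W[m&s];print("orange",Q.min(0),Q.max(0)); st=Q[Q[:,1]>290]; print(len(st),st.mean(0) if len(st) else 0)
    band=m&(C.min(1)>110)&~orange; print("band y",np.percentile(W[band,1],[2,50,98]))
    for nm,rad,col in(("comp",65,(540,-20)),("recv",38,(570,-250))):
        m=(np.hypot(W[:,0]-col[0],W[:,1]-col[1])<130)&(W[:,2]>35)&(W[:,2]<(95 if rad==65 else 145))
        if rad==38: m&=(C[:,1]>C[:,2]+8)&(C[:,1]>C[:,0])
        else: m&=(C.max(1)<70)
        P=W[m];print(nm,m.sum(),P.mean(0) if m.sum() else"",circ(P,rad,P[:,:2].mean(0)) if m.sum()>5 else "")
    m=(abs(W[:,0]-560)<160)&(abs(W[:,1]+100)<330)&(abs(W[:,2]-10)<3.5)
    P=W[m].astype(np.float32);
    # largest connected plate via image
    M=np.zeros(ok.size,np.uint8);idx=np.flatnonzero(ok)[m];M[idx]=1
    M=cv2.morphologyEx(M.reshape(420,560),cv2.MORPH_OPEN,np.ones((3,3)))
    k,l,s,_=cv2.connectedComponentsWithStats(M);j=1+s[1:,4].argmax()
    Z=np.full((ok.size,3),np.nan);Z[ok]=W;Q=Z.reshape(420,560,3)[l==j]
    print("plate",cv2.minAreaRect(Q[:,:2].astype(np.float32)),np.median(Q[:,2]))
    rc=(W[:,2]>146)&(abs(W[:,0]-560)<90)&(W[:,1]<-120)&(W[:,1]>-320)
    P=W[rc];P=P[P[:,2]<153];print("recv top",len(P),(P.min(0)+P.max(0))/2,P.max(0)-P.min(0))
    rc=(W[:,2]>100)&(abs(W[:,0]-560)<110)&(W[:,1]<70)&(W[:,1]>-130)&(W[:,2]<149)
    P=W[rc];f=least_squares(lambda q:np.linalg.norm(P-q[:3],axis=1)-q[3],[550,-20,85,65],loss="soft_l1",f_scale=2).x;print("dome sphere",len(P),f)
E
```

```text
scene bench z -0.0840758799622563
acc 972 [ 4.85993950e+02 -4.44440049e-02  3.97580421e+01] 260.1060063334654 [180.38946894 186.12776904 324.19711848 341.49709561]
orange [465.20801814 192.60420551  11.96283846] [526.57246445 342.64889212  50.02665794]
69 [486.64142365 332.36367607  43.4214465 ]
band y [188.5213146  242.89641522 322.12329671]
comp 698 [582.12824887   8.92379521  65.92978308] [551.75285865 -34.63766101]
recv 706 [ 576.54541443 -261.37015961   95.38874029] [ 562.25720652 -287.04493405]
plate ((619.2681884765625, -58.59581756591797), (69.35379028320312, 226.45310974121094), 10.032800674438477) 9.821966364203604
recv top 76 [ 565.30835029 -281.10576533  149.24703942] [52.2916227  54.41132969  6.47376895]
dome sphere 1063 [547.38486764 -32.70853594  92.67177357  66.52929579]
top bench z -0.1819549866459056
acc 1240 [ 4.86989159e+02 -2.30075249e-02  3.97115349e+01] 250.1544602765016 [180.92263601 181.8976135  319.66750792 339.75005771]
orange [450.6413579  191.00629361  21.01052119] [523.8970184  338.69247236  50.93324826]
37 [486.29424354 332.38611285  45.46781982]
band y [223.73825799 238.92619274 253.81490231]
comp 43 [510.58692536 -40.31054341  84.63356668] [546.12497307 -34.32730903]
recv 408 [ 560.05772144 -276.43619833  136.32315842] [ 563.09682965 -292.86965255]
plate ((555.56884765625, -189.6234130859375), (198.1753387451172, 203.7222442626953), 3.646545648574829) 9.814125937240078
recv top 199 [ 560.97098094 -285.84556368  149.44862218] [52.09356642 53.7706369   6.83843567]
dome sphere 1728 [546.24146859 -33.6396553   86.50259851  71.0642222 ]
```

```bash
python3 -m pendant '[[1,0,0,0,-8.4],[1,0,0,0,-8.4],[1,0,0,0,-8.4],[1,0,0,0,-8.4],[1,0,0,0,-8.4],[1,0,0,0,-8.4],[1,0,0,0,-8.4],[1,0,0,0,-8.4]]'
python3 -m pendant '[[1,13,-41,0,0],[1,13,-41,0,0],[1,13,-41,0,0],[1,13,-41,0,0],[1,13,-41,0,0],[1,13,-41,0,0],[1,13,-41,0,0],[1,13,-41,0,0],[1,13,-41,0,0],[1,13,-41,0,0]]'
python3 -m pendant '[[1,13,-41,0,0],[1,13,-41,0,0],[1,13,-41,0,0],[1,13,-41,0,0],[1,13,-41,0,0],[1,13,-41,0,0],[1,13,-41,0,0],[1,13,-41,0,0],[1,13,-41,0,0],[1,0,0,0,0]]'
python3 - <<'E'
from h import *
o=[]
a=np.load("top0.npz");Z=cloud("top",a["p"],a["d"])
S=(Z[...,2]>5)&(abs(Z[...,0]-555)<135)&(Z[...,1]<90)&(Z[...,1]>-360)
M=cv2.morphologyEx(S.astype(np.uint8),cv2.MORPH_OPEN,np.ones((3,3)))
k,l,s,_=cv2.connectedComponentsWithStats(M);j=1+s[1:,4].argmax()
Q=Z[(l==j)&(Z[...,2]<14)];R=cv2.minAreaRect(Q[:,:2].astype(np.float32));print(R,s[j])
for n in("scene","top"):
    a=np.load(n+"0.npz");W=cloud(n,a["p"],a["d"]).reshape(-1,3)
    for nm,c,rad in(("comp",(547,-34),65),("recv",(562,-287),38)):
        m=(abs(np.hypot(W[:,0]-c[0],W[:,1]-c[1])-rad)<8)&(W[:,2]>20)&(W[:,2]<(80 if rad==65 else 140))
        P=W[m]
        if len(P)>10:print(n,nm,len(P),circ(P,rad,c))
E
```

```text
time: 1.5
tool_pos: [249.5, -545.7, 231.3]
tcp_rot: [180.0, -0.0, 2.1]
ft_force: [-0.3, -0.0, 0.3]
finger_gap: 85.6
time: 2.5
tool_pos: [367.0, -130.3, 231.6]
tcp_rot: [180.0, -0.1, 1.7]
ft_force: [1.7, 0.1, -0.1]
finger_gap: 85.6
time: 3.5
tool_pos: [472.4, 244.8, 230.5]
tcp_rot: [-179.9, 0.1, 2.0]
ft_force: [0.1, -1.4, -0.4]
finger_gap: 85.2
((553.0913696289062, -146.74136352539062), (199.8485565185547, 386.6001281738281), 3.551403045654297) [  265   163   155    82 10776]
scene comp 450 [547.27393714 -34.19298559]
scene recv 740 [ 562.4026326  -286.67321326]
top recv 518 [ 562.04168508 -288.40625123]
```

```bash
python3 -m pendant '[[1,7.3,-25.4,0,0],[1,7.3,-25.4,0,0],[1,0,0,35,0],[1,0,0,35,0],[1,0,0,35,0],[1,0,0,30,0],[1,0,0,0,0]]'
python3 - <<'E'
from h import *
p,d=optics.snapshot("scene");cv2.imwrite("pics/s1.png",cv2.resize(p[130:330,250:470],None,fx=3,fy=3))
E
```

```text
time: 4.2
tool_pos: [481.9, 289.6, 91.2]
tcp_rot: [179.8, 0.5, 1.8]
ft_force: [-0.3, -0.5, -1.1]
finger_gap: 85.3
```

View pics/s1.png

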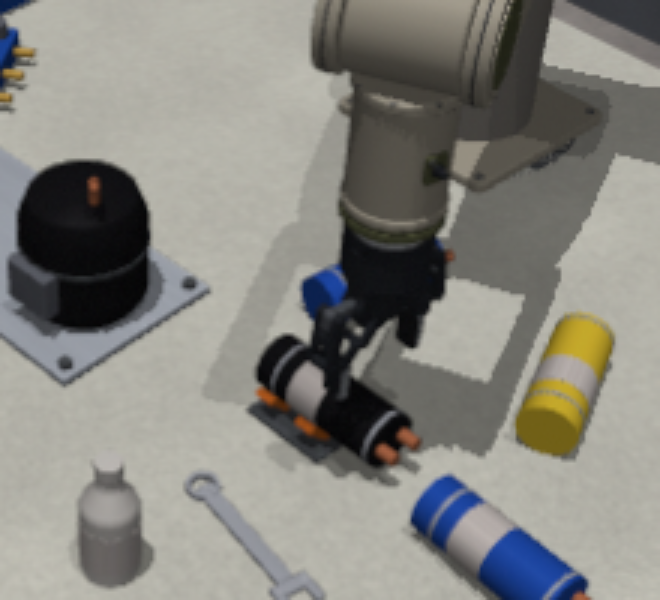

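The open gripper straddles the stub half above the cradle, so I'll descend and close gently.

```bash
python3 -m pendant '[[1,2,-5,0,0],[1,0,0,25,0],[1,0,0,25,0],[1,0,0,15,0],[1,0,0,8,0],[1,0,0,0,0]]'

```

```text
time: 4.85
tool_pos: [487.2, 296.9, 23.3]
tcp_rot: [180.0, 0.0, 1.8]
ft_force: [-0.6, -0.9, 0.3]
finger_gap: 85.1
```

```bash
python3 -m pendant '[[1,-1.5,0,5,0],[0.6,0,0,0,0],[0.5,0,0,0,0],[0.4,0,0,0,0],[0.3,0,0,0,0],[0.3,0,0,0,0],[0.3,0,0,0,0],[0.3,0,0,0,0]]' 25

```

```text
time: 5.65
tool_pos: [485.5, 297.2, 18.8]
tcp_rot: [-180.0, 0.0, 1.8]
ft_force: [-5.0, 1.8, 5.4]
finger_gap: 55.3
```

Gripped at about 56 mm. I'll lift with a moderate grip and see whether it swings upright.

```bash
python3 -m pendant '[[0.3,0,0,-10,0],[0.3,0,0,-20,0],[0.3,0,0,-30,0],[0.3,0,0,-30,0],[0.3,0,0,-30,0],[0.3,0,0,-30,0],[0.3,0,0,0,0]]'
python3 - <<'E'
from h import *
p,d=optics.snapshot("scene");cv2.imwrite("pics/s2.png",cv2.resize(p[130:330,250:470],None,fx=3,fy=3))
print(r.sense()["wrist_torque"])
E
```

```text
time: 6.35
tool_pos: [488.7, 298.0, 174.2]
tcp_rot: [-179.8, -0.5, 1.8]
ft_force: [1.4, 0.9, -3.8]
finger_gap: 55.3
[ 0.14516042 -0.01145576  0.04559583]
```

View pics/s2.png

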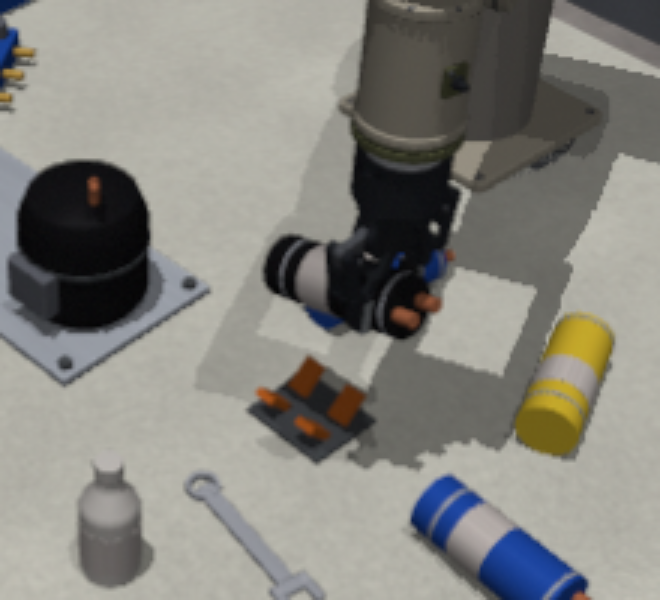

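Still nearly level: friction is holding it. I'll drop the grip to 20 N and raise it a bit with small jerks.

```bash
python3 -m pendant '[[0.3,0,0,0,0],[0.3,0,0,0,0],[0.3,0,0,-30,0],[0.3,0,0,0,0],[0.3,0,0,0,0],[0.3,0,0,0,0]]' 20
python3 - <<'E'
from h import *
p,d=optics.snapshot("scene");cv2.imwrite("pics/s3.png",cv2.resize(p[110:310,250:470],None,fx=3,fy=3))
print(r.sense()["wrist_torque"])
E
```

```text
time: 7.0
tool_pos: [485.0, 296.4, 196.3]
tcp_rot: [179.9, 0.1, 1.8]
ft_force: [-0.6, -0.5, -4.0]
finger_gap: 55.2
[ 0.15404185 -0.02737377  0.01835294]
```

View pics/s3.png

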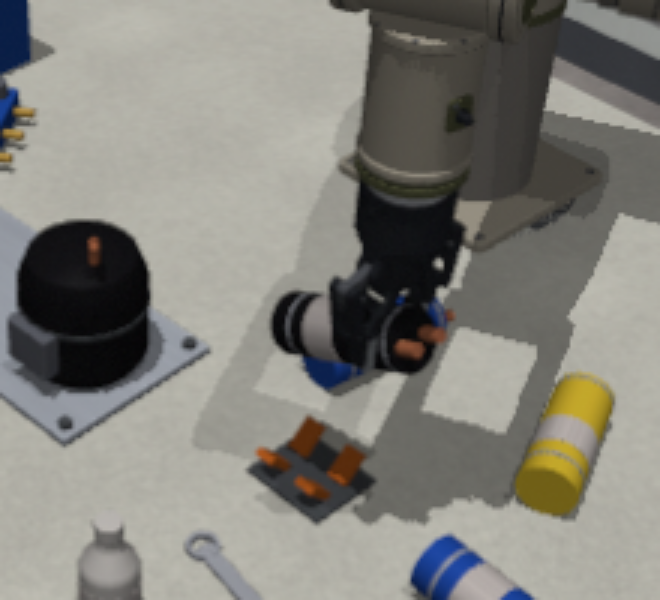

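The part stayed level: the pads' friction torque carries it. Vertical reversals (abrupt upward acceleration, gentle slow-downs) should make the heavy end swing down.

```bash
python3 -m pendant '[[0.3,0,0,-50,0],[0.3,0,0,-40,0],[0.3,0,0,-30,0],[0.3,0,0,-20,0],[0.3,0,0,-10,0]]'
python3 -m pendant '[[0.3,0,0,10,0],[0.3,0,0,20,0],[0.3,0,0,30,0],[0.3,0,0,40,0],[0.3,0,0,50,0],[0.3,0,0,-50,0],[0.3,0,0,-40,0],[0.3,0,0,-30,0],[0.3,0,0,-20,0],[0.3,0,0,-10,0]]'
python3 -c "
from h import *
p,d=optics.snapshot('scene');cv2.imwrite('pics/s4.png',cv2.resize(p[50:250,250:470],None,fx=3,fy=3))
print(r.sense()['wrist_torque'])"
```

```text
time: 7.55
tool_pos: [486.2, 297.0, 349.8]
tcp_rot: [-180.0, -0.1, 1.8]
ft_force: [0.3, 1.6, -3.0]
finger_gap: 55.0
time: 8.55
tool_pos: [485.6, 296.7, 347.6]
tcp_rot: [180.0, 0.0, 1.8]
ft_force: [1.0, 0.7, -3.5]
finger_gap: 55.4
[ 0.10967281 -0.02874455  0.06364479]
```

View pics/s4.png

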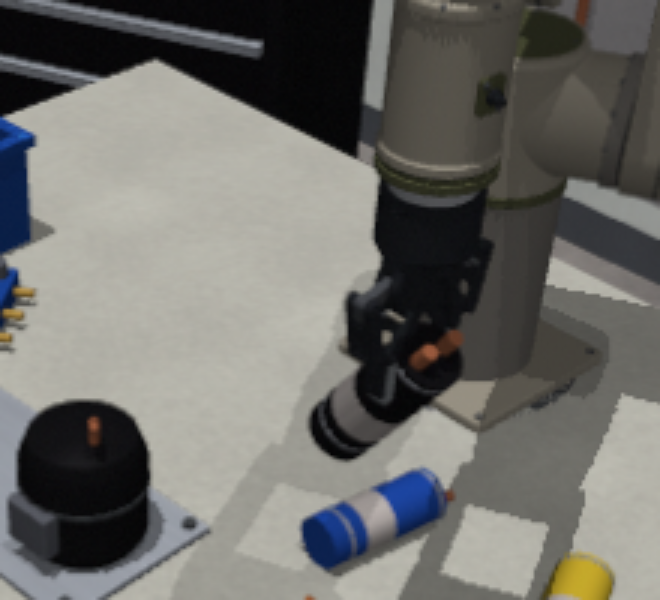

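It is now tilted about 45°. I'll repeat with a horizontal component, then measure the tilt from depth.

```bash
python3 -m pendant '[[0.3,0,-7,8,0],[0.3,0,-14,16,0],[0.3,0,-21,24,0],[0.3,0,-28,32,0],[0.3,0,-35,35,0],[0.3,0,35,-35,0],[0.3,0,28,-32,0],[0.3,0,21,-24,0],[0.3,0,14,-16,0],[0.3,0,7,-8,0]]'
cat >> h.py <<'E'
def held(n="scene"):
    """axis of the held cylinder from the depth cloud, excluding the gripper; world"""
    p,d=optics.snapshot(n);W=cloud(n,p,d);s=r.sense();g=np.array(s["tool_pos"])+[0,0,22]
    m=(np.abs(W[...,0]-g[0])<75)&(np.abs(W[...,1]-g[1])<150)&(W[...,2]<g[2]+50)&(W[...,2]>g[2]-135)&(W[...,2]>18)
    Q=W[m];Q=Q[np.linalg.norm(Q-g,axis=1)<125]
    T=Rt.from_euler("xyz",s["tcp_rot"],degrees=True).as_matrix()
    L=(Q-g)@T                      # tool axes from grasp point
    L=L[np.abs(L[:,0])<30]         # drop finger sides
    L=L[L[:,2]>-15]
    best=None
    for t0 in np.radians([-75,-50,-25,0,25,50,75]):
        # axis in tool y-z plane (small out of plane), q=[x,y off, angle, out]
        def f(q):
            a=np.array([q[3],np.sin(q[2]),np.cos(q[2])]);a/=np.linalg.norm(a)
            v=L-[q[0],q[1],0];return np.linalg.norm(np.cross(v,a),axis=1)-28
        o=least_squares(f,[0,0,t0,0],loss="soft_l1",f_scale=2)
        if best is None or o.cost<best.cost:best=o
    a=np.array([best.x[3],np.sin(best.x[2]),np.cos(best.x[2])]);a/=np.linalg.norm(a)
    ext=np.percentile((L-[best.x[0],best.x[1],0])@a,[1,99])
    print("held: off xy %.1f %.1f tilt(+toward tool y) %.1f out %.1f n %d rms %.1f along"%(best.x[0],best.x[1],np.degrees(best.x[2]),np.degrees(best.x[3]),len(L),np.median(abs(best.fun))),ext)
    return p
E
python3 -c "
from h import *
held();print(r.sense()['wrist_torque'])"
```

```text
time: 9.6
tool_pos: [485.6, 296.5, 347.7]
tcp_rot: [180.0, 0.0, 1.7]
ft_force: [-0.4, 0.1, -3.7]
finger_gap: 55.2
held: off xy -0.8 -9.6 tilt(+toward tool y) 12.0 out -0.1 n 993 rms 1.0 along [-19.57100446 119.63720409]
[ 0.07441168 -0.08664073 -0.06094595]
```

```bash
python3 -m pendant '[[0.3,0,-7,8,0],[0.3,0,-14,16,0],[0.3,0,-20,20,0],[0.3,0,-24,24,0],[0.3,0,24,-24,0],[0.3,0,20,-20,0],[0.3,0,14,-16,0],[0.3,0,7,-8,0],[0.3,0,0,0,0]]'
python3 -c "
from h import *
p=held();held('top');print(r.sense()['wrist_torque'])
cv2.imwrite('pics/s5.png',cv2.resize(p[50:250,250:470],None,fx=3,fy=3))"
```

```text
time: 10.55
tool_pos: [486.1, 297.0, 349.0]
tcp_rot: [-179.9, -0.1, 1.7]
ft_force: [-1.0, 0.3, -3.8]
finger_gap: 55.5
held: off xy -0.4 -10.1 tilt(+toward tool y) 7.9 out -0.2 n 982 rms 0.9 along [-16.00159732 116.69586196]
held: off xy 1.4 -7.6 tilt(+toward tool y) 7.6 out 0.0 n 779 rms 0.4 along [-10.38146287 116.73455673]
[-0.0290532   0.0151899   0.00858708]
```

View pics/s5.png

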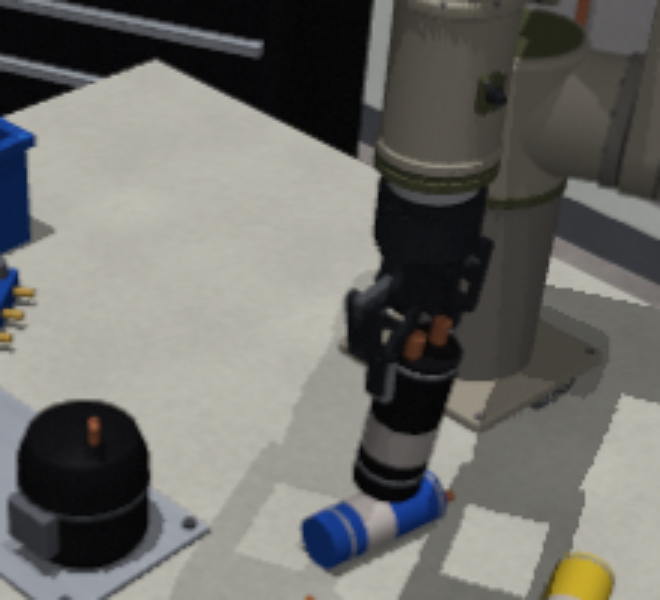

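It hangs balanced at 8° because it is gripped about 9 mm off axis. Setting it down will square it. I'll carry it over at height with ramped rows, then turn.

```bash
python3 -m pendant '[[0.3,3.3,10,0,0],[0.3,3.3,20,0,0],[0.3,3.3,30,0,0],[0.3,3.3,40,0,0],[0.3,3.3,45,0,0],[0.3,3.3,45,0,0],[0.3,3.3,45,0,0]]'
python3 -m pendant '[[0.3,3.3,45,0,0],[0.3,3.3,45,0,0],[0.3,3.3,45,0,0],[0.3,3.3,40,0,0],[0.3,3.3,30,0,0],[0.3,3.3,20,0,0],[0.3,3.3,10,0,0]]'
python3 -m pendant '[[0.3,0,0,0,4],[0.3,0,0,0,8],[0.3,0,0,0,8],[0.3,0,0,0,8],[0.3,0,0,0,8],[0.3,0,0,0,8],[0.3,0,0,0,8],[0.3,0,0,0,8],[0.3,0,0,0,8],[0.3,0,0,0,8]]'
python3 -m pendant '[[0.3,0,0,0,8],[0.3,0,0,0,4],[0.3,0,0,0,0],[0.3,0,0,0,0]]'
python3 -c "
from h import *
held();held('top');print(r.sense()['wrist_torque'])"
```

```text
time: 11.35
tool_pos: [515.7, 60.8, 347.3]
tcp_rot: [180.0, 0.1, 1.8]
ft_force: [1.2, -0.3, -2.9]
finger_gap: 55.6
time: 12.05
tool_pos: [546.0, -173.7, 347.0]
tcp_rot: [-180.0, 0.1, 1.6]
ft_force: [-0.1, 0.1, -3.4]
finger_gap: 55.3
time: 13.05
tool_pos: [546.4, -170.8, 347.6]
tcp_rot: [180.0, 0.0, -74.5]
ft_force: [-0.5, 0.4, -4.3]
finger_gap: 55.0
time: 13.45
tool_pos: [546.4, -171.0, 347.9]
tcp_rot: [180.0, 0.0, -86.1]
ft_force: [0.8, 0.6, -3.0]
finger_gap: 55.4
held: off xy 0.4 -10.5 tilt(+toward tool y) 7.6 out -0.1 n 746 rms 1.3 along [-16.26052303 117.4803168 ]
held: off xy 3.7 -11.4 tilt(+toward tool y) 9.2 out -2.9 n 18 rms 0.2 along [ 28.31887431 105.74928099]
[-0.05969312  0.03348826  0.04483045]
```

```bash
python3 -m pendant '[[0.3,3.2,0,10,0.4],[0.3,0,0,25,0],[0.3,0,0,35,0],[0.3,0,0,40,0],[0.3,0,0,40,0],[0.3,0,0,30,0],[0.3,0,0,15,0],[0.3,0,0,10,0],[0.3,0,0,5,0],[0.3,0,0,0,0]]'
python3 -c "
from h import *
held();p=held('top')"
```

```text
time: 14.55
tool_pos: [547.1, -175.0, 139.0]
tcp_rot: [-179.9, -0.0, -86.6]
ft_force: [0.3, -0.2, -2.9]
finger_gap: 55.3
held: off xy -0.1 -9.9 tilt(+toward tool y) 7.7 out 0.5 n 542 rms 1.5 along [-17.38056152 117.35723602]
held: off xy 2.8 -9.2 tilt(+toward tool y) 7.6 out -1.6 n 47 rms 0.3 along [ 25.5956107  116.66493792]
```

```bash
python3 -m pendant '[[0.3,0,1,9,0],[0.3,0,0,8,0],[0.3,0,0,5,0],[0.3,0,0,3,0],[0.3,0,0,1,0],[0.3,0,0,1,0],[0.3,0,0,0,0]]'
python3 -m pendant '[[0.3,0,0,1,0],[0.3,0,0,1,0],[0.3,0,0,1,0]]'
python3 -m pendant '[[0.3,0,0,1,0],[0.3,0,0,1,0],[0.3,0,0,1,0]]'
```

```text
time: 15.35
tool_pos: [545.7, -174.8, 111.4]
tcp_rot: [-180.0, -0.0, -86.6]
ft_force: [0.8, 0.4, -3.3]
finger_gap: 55.2
time: 15.65
tool_pos: [546.3, -175.0, 109.4]
tcp_rot: [-179.9, -0.0, -86.6]
ft_force: [-3.1, 0.9, 7.8]
finger_gap: 55.4
time: 15.95
tool_pos: [547.7, -175.2, 109.2]
tcp_rot: [-179.7, -0.1, -86.6]
ft_force: [-3.5, 2.8, 18.3]
finger_gap: 55.1
```

```bash
python3 -c "
from h import *
held();p=held('top');print(r.sense())"
```

```text
held: off xy 0.8 -9.7 tilt(+toward tool y) 8.3 out -0.4 n 467 rms 1.4 along [-16.87323955 109.05674235]
held: off xy 2.1 -9.7 tilt(+toward tool y) 9.0 out -1.6 n 49 rms 0.3 along [ 23.10809651 114.62697266]
{'time': 16.05, 'joint_pos': array([-2.28704826e+01,  8.54750398e+00,  9.71599345e+01,  3.78652062e-02,
        7.39969073e+01,  6.37379298e+01]), 'qd': array([-0.00843675,  0.01331748, -0.01225668, -0.02881444,  0.01498742,
       -0.02607879]), 'joint_efforts': array([ -0.95485423, -46.00412965, -41.10445261,  -0.62886363,
        -2.10546836,   0.05142165]), 'tool_pos': array([ 547.7577543 , -175.22947206,  109.18622949]), 'tcp_rot': array([-1.79718737e+02, -9.81296715e-02, -8.66189984e+01]), 'ft_force': array([-5.00446925,  3.51461777, 17.68263934]), 'wrist_torque': array([0.82809696, 0.87169729, 0.04626609]), 'finger_gap': 55.37074291537863}
```

The rim touches, but grip friction holds the tilt. I'll lift slightly, start 17 mm to the other side, touch down, and move over so that rim friction rotates it upright.

```bash
python3 -m pendant '[[0.3,0,0,-5,0],[0.3,0,0,-5,0],[0.3,0,-9,0,0],[0.3,0,-9,0,0],[0.3,0,0,3,0],[0.3,0,0,2,0],[0.3,0,0,1,0],[0.3,0,0,1,0],[0.3,0,0,1,0],[0.3,0,0,0,0]]'
python3 -m pendant '[[0.3,0,2,0.3,0],[0.3,0,2,0.3,0],[0.3,0,2,0.3,0],[0.3,0,2,0.3,0]]'
python3 -c "
from h import *
held();p=held('top')"
```

```text
time: 17.05
tool_pos: [564.4, -173.7, 109.3]
tcp_rot: [-179.9, -0.0, -86.6]
ft_force: [-3.7, 2.3, 11.1]
finger_gap: 55.2
time: 17.45
tool_pos: [557.2, -174.2, 108.2]
tcp_rot: [-179.8, -0.0, -86.6]
ft_force: [0.1, 2.9, 6.4]
finger_gap: 55.1
held: off xy 0.8 -11.2 tilt(+toward tool y) 5.7 out -0.3 n 505 rms 1.4 along [-15.77172892 109.76495742]
held: off xy 0.7 -10.0 tilt(+toward tool y) 5.6 out -0.3 n 33 rms 0.3 along [ 14.34096074 109.88822753]
```

```bash
python3 -m pendant '[[0.3,0,2,0.4,0],[0.3,0,2,0.4,0],[0.3,0,2,0.4,0],[0.3,0,2,0.4,0],[0.3,0,2,0.4,0],[0.3,0,1,0.4,0]]'
python3 -c "
from h import *
held();p=held('top')"
```

```text
time: 18.15
tool_pos: [545.7, -175.0, 105.3]
tcp_rot: [-179.8, -0.0, -86.6]
ft_force: [0.7, 2.0, 7.4]
finger_gap: 55.3
held: off xy 0.4 -11.2 tilt(+toward tool y) 0.2 out 0.2 n 523 rms 1.4 along [-14.26317    107.82776896]
held: off xy 1.9 -5.1 tilt(+toward tool y) -2.2 out 7.1 n 3 rms 0.8 along [ 55.56881288 100.82240088]
```

It is upright (tilt 0.2°) and on the plate. I'll ease the pressure, open slowly, and retreat upward.

```bash
python3 -m pendant '[[0.3,0,0,-0.7,0],[0.3,0,0,0,0]]'
python3 -m pendant '[[0.67,0,0,0,0],[0.69,0,0,0,0],[0.71,0,0,0,0],[0.74,0,0,0,0],[0.78,0,0,0,0],[0.82,0,0,0,0],[0.85,0,0,0,0],[0.85,0,0,0,0]]'
python3 -m pendant '[[0.85,0,0,-5,0],[0.85,0,0,-10,0],[0.85,0,0,-20,0],[0.85,0,0,-30,0],[0.85,0,0,-40,0],[0.85,0,0,-40,0],[0.85,0,0,-40,0],[0.85,0,0,0,0]]'
python3 -m pendant '[[0.85,0,40,-20,0],[0.85,0,40,-10,0],[0.85,0,40,0,0],[0.85,0,40,0,0],[0.85,0,0,0,0]]'
python3 - <<'E'
from h import *
for n in("scene","top"):
    p,d=optics.snapshot(n);np.savez(n+"1.npz",p=p,d=d)
    W=cloud(n,p,d);C=p.astype(int)
    m=(np.hypot(W[...,0]-556,W[...,1]+174)<60)&(W[...,2]>25)&(W[...,2]<140)
    P=W[m]
    def f(q):
        k=P[:,2:]-80;v=P[:,:2]-q[:2]-k*q[2:];return np.linalg.norm(v,axis=1)-28
    o=least_squares(f,[556,-174,0,0],loss="soft_l1",f_scale=2)
    print(n,len(P),"axis at z80",o.x[:2],"tilt deg",np.degrees(o.x[2:]),np.median(abs(o.fun)))
    m=(np.hypot(W[...,0]-556,W[...,1]+174)<45)&(W[...,2]>145)
    t=m&(W[...,2]<154);print(" top face",t.sum(),W[t].mean(0) if t.sum() else "")
    c=m&(C[...,2]-C[...,0]>30)&(W[...,2]>155);Q=W[c]
    if len(Q)>4:
        u,s,v=np.linalg.svd(Q[:,:2]-Q[:,:2].mean(0));print(" stubs",len(Q),Q.mean(0),"dir",v[0],s)
    a=np.load(n+"0.npz")
    cv2.imwrite(f"pics/f_{n}.png",cv2.resize(p[100:300,180:440],None,fx=3,fy=3))
E
```

```text
time: 18.45
tool_pos: [545.4, -175.0, 105.3]
tcp_rot: [-179.9, -0.0, -86.6]
ft_force: [1.0, 1.8, 5.2]
finger_gap: 55.1
time: 19.25
tool_pos: [544.6, -174.9, 104.4]
tcp_rot: [180.0, 0.0, -86.6]
ft_force: [-0.1, 0.3, 0.9]
finger_gap: 72.5
time: 20.05
tool_pos: [547.3, -176.0, 298.5]
tcp_rot: [-179.3, -0.3, -86.6]
ft_force: [0.0, -0.2, 0.4]
finger_gap: 72.6
time: 20.55
tool_pos: [381.8, -184.4, 320.4]
tcp_rot: [-180.0, -0.1, -86.7]
ft_force: [1.3, -0.6, -0.9]
finger_gap: 72.3
scene 519 axis at z80 [ 556.0996787  -174.96982745] tilt deg [0.03160565 0.2830953 ] 1.4359589992310475
 top face 139 [ 560.46227568 -169.86513047  149.37916517]
 stubs 35 [ 557.56025499 -169.19747824  163.47108188] dir [-0.08210692  0.99662353] [77.86895067 21.87482613]
top 143 axis at z80 [ 555.12393904 -174.77519081] tilt deg [ 0.0404734  -0.23877407] 0.20067906986881212
 top face 381 [ 554.38348498 -173.8901479   149.744263  ]
 stubs 53 [ 555.25367141 -174.44394779  167.16244502] dir [ 0.05401616 -0.99854006] [105.59167843  23.3943951 ]
```

View pics/f_scene.png

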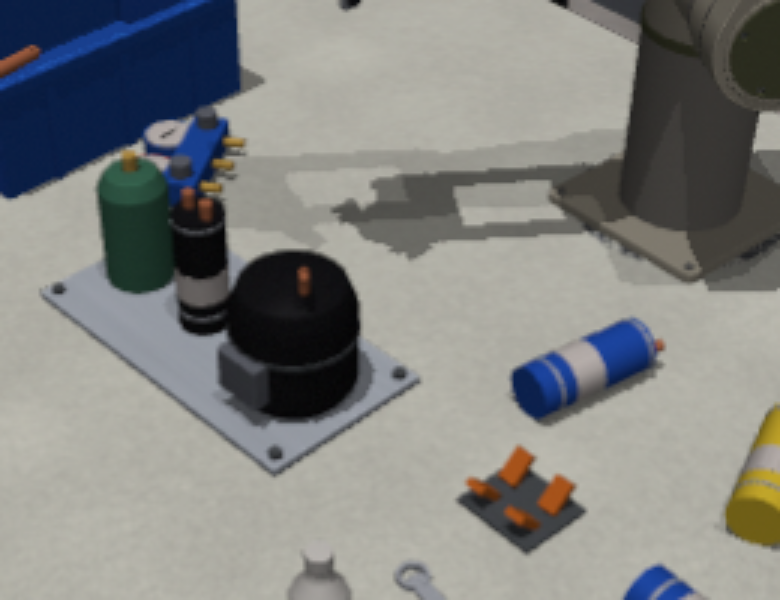

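View pics/f_top.png

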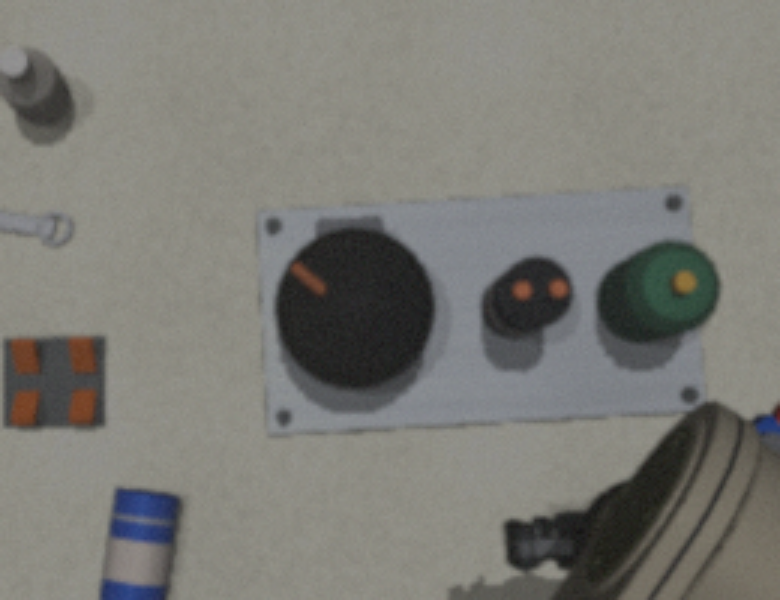

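Both pictures show it standing in the gap, stubs up and along the line, with the arm clear. It is within about 1 mm and 1° of the target, so I'm handing in.

```bash
python3 -c "
from bench import hand_in,r
print(r.sense()['time'],r.sense()['qd'].round(1));print(hand_in())"
```

```text
20.65 [ 1.   2.7 -1.7  0.1 -0.5  0.3]
the job is handed in; nothing more can be done
None
```

The black accumulator stands upright on the base plate, stubs on top, in the middle of the gap. I handed the job in at about 20.7 s.

**How it was done:** I gripped it by its stub half and lifted it. Grip friction held it level, so I used a few up-and-down and sideways reversals to swing the heavy end down. It then hung at 8°, because it was held about 10 mm off its axis. I carried it over the compressor and turned it. I then squared it to vertical against the plate by its lower rim, at up to about 18 N measured at the wrist, and released it.

**Last checks, before handing in:**

| Check | Measured | Target |
|---|---|---|
| Axis position, top camera (mm) | (555.1, −174.8) | about (555.2, −174.2) |
| Axis position, scene camera (mm) | (556.1, −175.0) | about (555.2, −174.2) |
| Tilt | under 0.3° | 0° |
| Stub direction from world y | 3.1° (top), 4.7° (scene) | 3.5° |

- **Disagreement:** the two cameras differ by about 1 mm in position and 1.6° in stub direction. The scene camera's view of the part is partly hidden by the compressor.
- **Contacts:** the force readings showed no contact with the compressor or receiver.
- **Other things:** the bottle, wrench and manifold look undisturbed where they show in the final pictures, but I didn't measure them. The wrench is cut off in both pictures and the manifold mostly out of the top one.

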